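Refit the keyed drive roller of a bottle labeller

TASK

Take the keyed drive roller off its rack peg and fit it on the labeller's drive shaft: turn it gently on the shaft until its keyway finds the key and it slides fully home on the flange, never leaning hard on the key. Only then swing the keeper bar right across over the roller to its stop. Leave the plain roller standing on its peg.

Things in the scene. Friction and masses are not known exactly. Their poses are not given: they have to be found in the camera images.
- roller: Keyed roller: upright cylinder, black rubber face, bare metal core, 50 mm diameter, 50 mm tall, about 0.18 kg. Its 26.4 mm through bore has one keyway slot, 11 mm wide, reaching 19.5 mm from the axis, seen in the top face. Origin: centre of the underside; z up its axis; +x from the axis to the keyway. The face has 24 flats, one at every 15 degrees from +x; grip it at any yaw.
- rack: Fixed rack plate, 90 x 210 x 12 mm, origin under its centre, with two upright pegs (18 mm diameter, 28 mm above the plate) at y = -55 and +55 mm in its frame. The two rollers stand on the plate round the pegs, either way about; lift one over 28 mm to clear its peg.
- idler: Plain roller on the other peg, 110 mm away: same outer size, round bore, no keyway; it does not fit the shaft. Origin: centre of its underside. Leave it in place.
- drive: Fixed drive unit, black housing. Origin on the table straight under the shaft axis, z up. In its frame the housing spans x -65 to +125 mm, y -65 to +65 mm, 34 mm high; a 68 mm round metal flange under the shaft bears the roller at 40 mm. The keeper's hinge pillar (20 mm diameter, hub 24 mm, top at 104 mm) stands at x = +90 mm, y = 0.
- seat (a point): Centre of the flange's seat (three 1.5 mm pads) on the shaft axis, 40 mm above the table; axes as the drive unit's. An 8 mm wide key stands out to 17 mm from the axis, from the flange up to 22 mm above it: a roller not lined up stops 22 mm high. The key points anywhere within 52 degrees either side of this frame's -x; its angle is not measured, so feel (or look) for it.
- shaft_tip (a point): Centre of the upright shaft's top end, 46 mm above the flange. Steel, 24 mm diameter, the last 5 mm tapered to 17 mm. It is braked and does not turn. The keyway has 1.5 mm room on each side of the key, about 5 degrees each way. More than 40 N between roller and drive unit does damage.
- keeper (a joint): Flat steel bar turning level about the pillar, rad. 0: closed at its stop, the bar lying along the drive's -x over shaft and roller. Negative: swung off to the drive's +y side (starts -1.45..-1.25); the bar's direction is -x turned clockwise, seen from above, by minus this value. Underside 94 mm above the table, 4 mm over a roller fully home; one not home blocks it. 1 to 2 N at the knob; stays put.
- keeper_knob (a point): Top centre of the black knob on the keeper bar, 115 mm from the hinge axis, 124 mm above the table. Upright cylinder, 18 mm diameter, 24 mm tall, on the 6 mm thick, 18 mm wide bar, which ends 10 mm beyond the knob's axis. Push it sideways, or pinch it from above.
Not all that is in view belongs to the job. What is shaped like the drive but purple is not meant. What is shaped like the roller but red is not meant.

How it is judged:
By the outcome, as a careful person would: the job done as asked, in the order asked, and still so for the second after the job is handed in, with the robot touching nothing.
It also fails if it takes over 72 s, if anything falls off the work surface, if the arm or the gripper's body presses on something with over 40 N, if the wrist force passes 120 N, or if a joint passes its speed limit or range.

ROBOT

A 7-joint arm with a two-finger parallel gripper is mounted at the origin on the work surface. World frame = base frame: x ahead of the robot, y to its left, z up, the work surface at z = 0. Lengths are in m, angles in rad, forces in N, time in s.
With the tool pointing down it reaches from about 0.4 to 0.875 m from the base axis. Payload 19.3 kg.
Tool frame: the origin (TCP) lies where the fingers leave the gripper's body, on its centre line; the fingertips stand bot.tip_reach ahead of it and the grasp point (between the pads) lies 54 mm ahead of it (bot.tip_reach is the distance from the TCP to the fingertips, in m); z points along the fingers, y is the line along which they close (so a half turn about z gives the same grasp; the last joint's range is limited). The gripper opens to 85 mm and grips with 20 to 120 N. Pads are 22 mm wide; open, the fingers measure 114 mm over their backs; the gripper's body (76 mm by 85 mm) begins 54 mm behind the grasp point. The pads swing forward as they close: fully open they stand 13 mm farther back than shut.
Start: joints at [-1.19, 0.521, -0.036, 1.599, 0.021, 1.021, -0.113], TCP at [0.272, 0.563, 0.304] pointing down, gripper open.
Joint ranges: [-2.91, 2.91], [-0.3, 2.13], [-1.5, 1.42], [0.17, 2.43], [-1.26, 4.41], [0.16, 1.93], [-2.52, 2.52]. Speed limits (rad/s): [1.89, 1.89, 2.39, 2.39, 3.01, 3.01, 3.01].

INTERFACE

Orientations are given as [roll, pitch, yaw] about the fixed x, y, z axes, in that order (R = Rz(yaw) Ry(pitch) Rx(roll)).
In Python, from workcell import bot gives the robot as it stands. The module is installed in compiled form; this text tells all that it offers.
- The arm moves only by the shell command python3 -m jog 'ROWS' [FORCE]. ROWS is JSON, a list that holds one entry, the list of rows, each a list of 7 numbers: the shift along the tool's x, y, z in mm, then the turn, a rotation vector about the tool's x, y, z in rad, then the opening, from 0 (shut) to 1 (fully open). In form: [[[tx, ty, tz, wx, wy, wz, fingers], ...]]. A call has 1 to 5 rows; each row shifts and turns the commanded pose from where the row before left it, along the tool's axes as they then stand; what a row does not reach is not made up. A row lasts 1/10 s, in which the tool goes at most 50 mm and 8.59 degrees, less where a joint would pass 70% of its speed; a pose out of reach is approached as far as the arm can. A call is refused whole if a number of a shift passes 50 or a number of a turn 0.15, either way. A call with a gripper value outside its range is refused whole. The fingers move at their own pace and stop on an object; FORCE is the grip in N (left out, the last holds). Time passes only in rows, so rows that do not move let the fingers close. It gives the time, the measured TCP pose, the force, the opening and the grip force at its end, in the units of the state.
- bot.observe(): the state, without advancing time (a new reading comes with each control period).
- bot.grab_frame(name): name is "scene" or "top"; returns a dict with "img" (400x640x3 uint8, red, green, blue), "intrinsics" (3x3 intrinsics, pixels), "R" (3x3) and "t" (3): a world point X has camera coordinates R X + t. Camera axes: x right, y down, z forward; pixel columns grow to the right and rows downward; lengths in m; the calibration is good to about 2 mm. A picture is of the moment at which its call begins. There is no depth.
- bot.job_done(): hands the job in; it is judged then, once.
Trained networks look in a picture, given as the dict that the camera call returned (one of the last four; its "shot" number tells which), for a name from the list of things; names that differ only in an ending like _2 or _b are one class to them, and where a whole thing is asked for, a point or a joint stands for the part that bears it (a point fixed in the world has none). Each returns a list of dicts, best first, with "conf" (0 to 1); they miss things now and then, are a little off and sometimes report something else, mostly with a low value. They report only what shows in the picture. A call takes as long as a camera call. They do not tell look-alikes from the thing itself.
- bot.trace(query, picture): "region" (400x640 bool, what is visible of it).
- bot.spot_point(query, picture): "xyz" ([x, y, z] in m, in world coordinates, good to about 4 mm: a listed point, or the origin of a listed thing).
The state is a dict: "clock": time; "qpos": joint angles; "qd": joint speeds; "joint_efforts": joint torques, N m; "position": TCP position; "tool_rot": TCP orientation; "force": force on the tool from outside, world axes, zero at the start; "moment": the same for the moment, N m; "grip_width": finger opening in m; "finger_force": force on a finger pad.
Only numpy, scipy, OpenCV 4.12 (cv2) and the standard library are available. Lean on these libraries where they do the work, as an engineer would, in place of code of your own. Each camera call takes 0.05 s, during which the arm holds its last target. There are 200 camera calls.

## Working session

There is one attempt and no reset: what is moved stays moved. The work goes in short steps, Python scripts to look and compute and a shell command to move; the robot and the scene stay as the last step left them, time stands still between calls to the robot, and variables do not carry over. Pictures are saved under pics/ and viewed, at most 10 in all, crops included, and the job is handed in when it is done.

```bash
mkdir -p pics
cat > h.py <<'E'
import numpy as np, cv2
from workcell import bot
def proj(f,X):
    c=f["R"]@np.asarray(X,float)+f["t"]; p=f["intrinsics"]@c; return p[:2]/p[2]
def ray(f,uv,z):
    K=f["intrinsics"];R=np.asarray(f["R"]);d=R.T@np.linalg.solve(K,[uv[0],uv[1],1.]);o=-R.T@f["t"]
    return o+d*(z-o[2])/d[2]
def save(f,name): cv2.imwrite("pics/"+name,f["img"][:,:,::-1])
E
python3 - <<'E'
from h import *
s=bot.observe(); print(s,bot.tip_reach)
for n in("scene","top"):
    f=bot.grab_frame(n); save(f,n+"1.png")
    for q in("roller","idler","rack","drive","seat","shaft_tip","keeper_knob"):
        print(n,q,[(np.round(d["xyz"],3).tolist(),round(d["conf"],2),proj(f,d["xyz"]).round().tolist()) for d in bot.spot_point(q,f)])
print(bot.observe()["clock"])
E
```

```text
{'clock': 0.0, 'qpos': array([-1.19020899,  0.52202744, -0.03631059,  1.59998477,  0.02119147,
        1.02110261, -0.11281799]), 'qd': array([ 6.21801371e-04, -4.55115898e-04,  4.19010536e-05, -2.95437008e-04,
       -1.21324005e-03, -1.25724314e-03, -1.69191938e-04]), 'joint_efforts': array([-5.88770363e-04, -9.27122068e+01,  1.98020540e+00, -3.69928980e+01,
        1.79932552e-02,  8.41161353e-03,  5.10856125e-05]), 'position': array([0.27222269, 0.56232576, 0.30332583]), 'tool_rot': array([-3.14045812e+00,  8.20453111e-05,  2.69075793e+00]), 'force': array([ 0.69212342, -0.0789182 , -0.96788245]), 'moment': array([-0.018417  , -0.00231942,  0.0101544 ]), 'finger_force': 0.0, 'grip_width': 0.08545851251377731} 0.0726
scene roller [([0.45, -0.137, 0.013], 0.6, [305.0, 240.0])]
scene idler [([0.466, -0.252, 0.012], 0.8, [262.0, 256.0])]
scene rack []
scene drive [([0.528, 0.142, 0.001], 0.91, [416.0, 235.0]), ([0.19, -0.259, 0.003], 0.6, [232.0, 197.0])]
scene seat []
scene shaft_tip [([0.527, 0.144, 0.087], 0.58, [421.0, 208.0]), ([0.19, -0.255, 0.086], 0.55, [231.0, 173.0])]
scene keeper_knob [([0.633, 0.236, 0.127], 0.63, [483.0, 211.0]), ([0.167, -0.253, 0.122], 0.61, [228.0, 157.0])]
top roller [([0.576, -0.138, 0.001], 0.85, [334.0, 149.0])]
top idler [([0.464, -0.248, 0.012], 0.91, [377.0, 190.0])]
top rack [([0.457, -0.19, -0.002], 0.66, [355.0, 193.0])]
top drive [([0.19, -0.256, -0.001], 0.85, [383.0, 294.0]), ([0.528, 0.146, -0.002], 0.7, [228.0, 170.0])]
top seat [([0.192, -0.257, 0.041], 0.76, [387.0, 296.0]), ([0.528, 0.141, 0.041], 0.71, [227.0, 167.0])]
top shaft_tip [([0.532, 0.142, 0.088], 0.82, [222.0, 163.0]), ([0.191, -0.258, 0.084], 0.63, [391.0, 300.0])]
top keeper_knob [([0.629, 0.233, 0.126], 0.89, [179.0, 119.0]), ([0.166, -0.252, 0.121], 0.81, [392.0, 314.0])]
0.8
```

View pics/scene1.png

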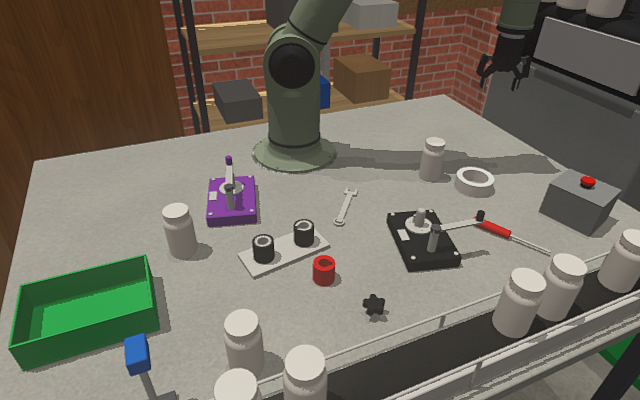

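View pics/top1.png

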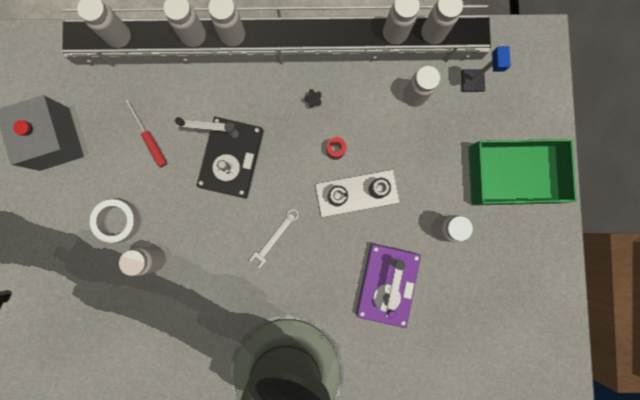

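The black drive is at top (228,167) and scene (425,235). The purple one at top (388,285) is the decoy, as is the red roller at top (336,148). Two dark rollers stand on the rack, at top (338,196) and (380,187); the left one seems to show a slot. I'll enlarge a crop to confirm.

Run:
```python
import cv2,numpy as np
t=cv2.imread("pics/top1.png"); 
a=cv2.resize(t[165:225,310:405],None,fx=8,fy=8,interpolation=cv2.INTER_CUBIC)[:, :760]
b=cv2.resize(t[110:205,170:270],None,fx=6,fy=6,interpolation=cv2.INTER_CUBIC)
cv2.imwrite("pics/rack.png",a); cv2.imwrite("pics/drive.png",b)
```

```text
(no output)
```

View pics/rack.png

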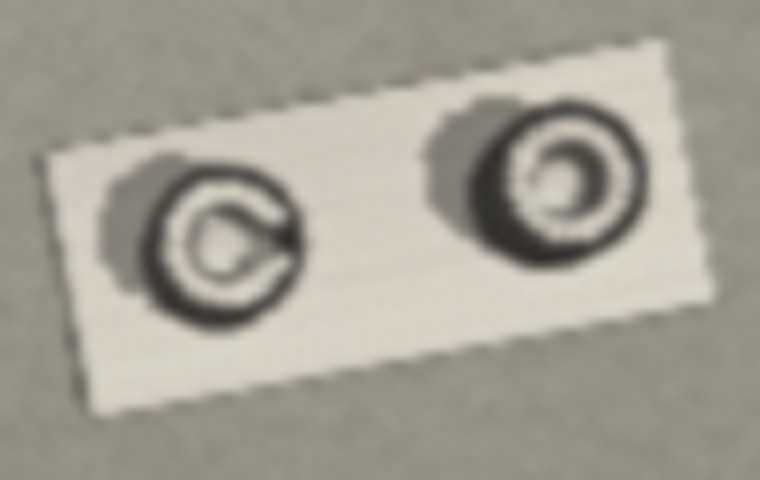

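View pics/drive.png

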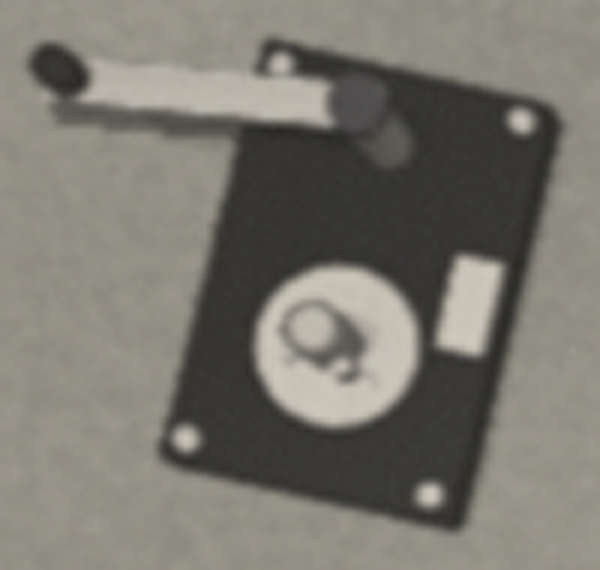

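The keyed roller is the left one on the rack, with its slot to the image right: core centre at crop (222,240) = top (338,195), slot at (288,240). The right one at top (380,187) has a plain round bore, so it is the idler. On the black drive the flange centre is at crop (337,347), and the key shows at about (346,368). Next I'll compute world coordinates.

Run:
```python
from h import *
f=bot.grab_frame("top");g=f["img"].astype(int).mean(2)
T=lambda c,o,s:((c[0]+.5)/s-.5+o[0],(c[1]+.5)/s-.5+o[1])
rk=lambda c:T(c,(310,165),8); dr=lambda c:T(c,(170,110),6)
def fitc(region):
    c=max(cv2.findContours(region.astype(np.uint8),cv2.RETR_EXTERNAL,cv2.CHAIN_APPROX_NONE)[0],key=cv2.contourArea)
    return cv2.fitEllipse(c)
# flange: bright within 18px of centre
m=np.zeros(g.shape,np.uint8); m[150:188,208:246]=g[150:188,208:246]>110
m[150:188,244:]=0
print("flange",e:=fitc(m),ray(f,e[0],.040).round(4))
print("drivetip crop",ray(f,dr((313,327)),.086).round(4))
print("key",ray(f,dr((345,366)),.062).round(4))
P=[ray(f,dr(c),.034)[:2] for c in((186,437),(430,494),(281,65),(521,121))]
d1=P[2]-P[0];d2=P[3]-P[1];e1=P[0]-P[1];print("screws",np.round(P,4),"x dir",np.degrees(np.arctan2(d1[1],d1[0])),np.degrees(np.arctan2(d2[1],d2[0])),"centre",np.mean(P,0))
print("hub",ray(f,dr((357,103)),.104).round(4),"knob",ray(f,dr((60,69)),.124).round(4))
print("roller top",ray(f,rk((224,243)),.062).round(4),"slot",ray(f,rk((286,240)),.062).round(4),"idler",ray(f,rk((562,185)),.062).round(4))
C=[ray(f,rk(c),.012)[:2] for c in((45,155),(660,42),(715,300),(95,415))];print("rack",np.round(C,4),np.mean(C,0))
for q in("roller","idler"):
  for d in bot.trace(q,f)[:3]:
    print(q,d["conf"],np.argwhere(d["region"]).mean(0)[::-1])
for n in("scene","top"):
    f=bot.grab_frame(n)
    for q in("roller","idler","shaft_tip","seat"):
        print(n,q,[(np.round(d["xyz"],4).tolist(),round(d["conf"],2)) for d in bot.spot_point(q,f)])
```

```text
flange ((225.70693969726562, 167.20347595214844), (26.13751792907715, 26.694387435913086), 86.49581146240234) [0.5279 0.1434 0.04  ]
drivetip crop [0.5281 0.1428 0.086 ]
key [0.5156 0.1352 0.062 ]
screws [[0.4909 0.2089]
 [0.4642 0.1056]
 [0.6515 0.1676]
 [0.6251 0.0648]] x dir -14.414617740213904 -14.234345821803425 centre [0.55793374 0.13676112]
hub [0.6152 0.1205 0.104 ] knob [0.6253 0.2317 0.124 ]
roller top [ 0.4486 -0.139   0.062 ] slot [ 0.4491 -0.1585  0.062 ] idler [ 0.4645 -0.2457  0.062 ]
rack [[ 0.4833 -0.0843]
 [ 0.5166 -0.289 ]
 [ 0.4305 -0.3041]
 [ 0.3974 -0.0987]] [ 0.45695283 -0.19403829]
roller 0.85 [336.64379085 195.21568627]
roller 0.74 [335.37267081 147.99068323]
idler 0.59 [379.28908555 187.98820059]
scene roller [([0.5746, -0.1422, 0.0009], 0.94), ([0.4497, -0.1414, 0.0128], 0.67)]
scene idler [([0.4697, -0.25, 0.0086], 0.8), ([0.5279, 0.1424, -0.0008], 0.28)]
scene shaft_tip [([0.1877, -0.2555, 0.0842], 0.87), ([0.5293, 0.1471, 0.087], 0.62)]
scene seat [([0.1906, -0.2591, 0.0418], 0.86), ([0.5311, 0.14, 0.0393], 0.65)]
top roller [([0.5757, -0.1406, 0.002], 0.86), ([0.4511, -0.1419, 0.0127], 0.83)]
top idler [([0.4695, -0.2482, 0.0117], 0.69)]
top shaft_tip [([0.1881, -0.2574, 0.0872], 0.92), ([0.5316, 0.1446, 0.0874], 0.68)]
top seat [([0.1918, -0.2547, 0.0412], 0.9), ([0.5268, 0.1392, 0.0391], 0.56)]
```

```bash
cat > plan.py <<'E'
import sys
from h import *
from scipy.spatial.transform import Rotation as Ro
# target: TCP x y z (m), tool-y world angle (deg); prints rows to go there from the measured pose
def plan(x,y,z,ang):
    s=bot.observe();p=np.array(s["position"]);R0=Ro.from_euler("xyz",s["tool_rot"])
    R1=Ro.from_euler("xyz",[np.pi,0,np.radians(ang+90)])
    rv=(R0.inv()*R1).as_rotvec();d=R0.inv().apply(np.array([x,y,z])-p)*1000
    a=R0.apply([0,1,0])
    print("t",round(s["clock"],2),"p",p.round(4),"yang",round(np.degrees(np.arctan2(a[1],a[0])),2),"F",np.round(s["force"],1),"M",np.round(s["moment"],2),"w",round(s["grip_width"],4),"ff",round(s["finger_force"],1))
    print("shift mm",d.round(1),"turn",rv.round(3), "then shift if turned first",R1.inv().apply(np.array([x,y,z])-p).round(4)*1000)
if len(sys.argv)>4: plan(*map(float,sys.argv[1:5]))
E
python3 plan.py .449 -.140 .20 61.5
python3 - <<'E'
from h import *
f=bot.grab_frame("top");g=f["img"].astype(float).mean(2).astype(np.float32)
c=np.array([.4486,-.1393])
for r in(.0165,.018,.0195):
  a=np.radians(np.arange(-140,-40,5));v=[]
  for t in a:
    u=proj(f,[c[0]+r*np.cos(t),c[1]+r*np.sin(t),.062]);v.append(cv2.getRectSubPix(g,(1,1),tuple(map(float,u)))[0,0])
  v=np.array(v);w=np.clip(np.median(v)-v,0,None)if 0 else np.clip(v.max()-v,0,None)**2
  print(r,v.round().astype(int).tolist(),np.degrees((a*w).sum()/w.sum()).round(1))
c=np.array([.528,.1434])
for r in(.0135,.0155,.0165):
  a=np.radians(np.arange(110,260,6));print(r,[int(cv2.getRectSubPix(g,(1,1),tuple(map(float,proj(f,[c[0]+r*np.cos(t),c[1]+r*np.sin(t),.062]))))[0,0]) for t in a])
E
```

```text
t 1.45 p [0.2723 0.5626 0.3039] yang 64.17 F [ 0.4 -0.3 -0.3] M [-0.04 -0.02 -0.02] w 0.0857 ff 0.0
shift mm [-465.1 -555.4  103.9] turn [ 0.    -0.     0.047] then shift if turned first [-490.5 -533.1  103.9]
0.0165 [190, 185, 188, 184, 184, 175, 164, 138, 109, 90, 75, 69, 77, 93, 125, 157, 173, 190, 185, 189] -86.2
0.018 [175, 174, 168, 167, 174, 177, 167, 145, 109, 81, 62, 58, 69, 88, 127, 162, 180, 179, 178, 175] -86.3
0.0195 [150, 144, 137, 137, 144, 163, 162, 143, 102, 75, 58, 55, 64, 83, 120, 146, 166, 155, 148, 146] -87.4
0.0135 [135, 132, 134, 139, 153, 164, 164, 162, 159, 155, 146, 145, 147, 155, 164, 167, 169, 167, 159, 132, 110, 101, 94, 90, 88]
0.0155 [156, 153, 152, 160, 173, 182, 187, 186, 183, 182, 179, 178, 177, 172, 166, 163, 162, 161, 144, 131, 121, 111, 111, 106, 106]
0.0165 [166, 161, 159, 165, 177, 187, 191, 189, 189, 190, 188, 186, 185, 177, 163, 151, 146, 145, 135, 129, 125, 126, 128, 119, 119]
```

```bash
for i in 1 2 3; do python3 -m jog '[[[-29,-37,0,0,0,0,1],[-29,-37,0,0,0,0,1],[-29,-37,0,0,0,0,1],[-29,-37,0,0,0,0,1],[-29,-37,0,0,0,0,1]]]' 40 | tail -c 400; done; python3 plan.py .449 -.140 .12 63.5
```

```text
clock: 2.0
position: [0.3223, 0.331, 0.304]
tool_rot: [3.141, 0.0, 2.691]
force: [1.7, -0.4, -0.6]
grip_width: 0.0851
finger_force: 0.0
clock: 2.5
position: [0.3722, 0.1013, 0.3042]
tool_rot: [3.141, 0.0, 2.691]
force: [1.7, 0.2, 0.4]
grip_width: 0.0852
finger_force: 0.0
clock: 3.0
position: [0.4221, -0.1285, 0.3042]
tool_rot: [3.141, 0.001, 2.691]
force: [1.2, -0.3, 0.6]
grip_width: 0.0853
finger_force: 0.0
t 3.0 p [ 0.4221 -0.1285  0.3042] yang 64.18 F [ 1.2 -0.3  0.6] M [ 0.06 -0.09  0.03] w 0.0853 ff 0.0
shift mm [-29.1   1.3 184.2] turn [0.    0.001 0.012] then shift if turned first [-29.2   1.7 184.2]
```

```bash
python3 -m jog '[[[-15,1,0,0,0,0.012,1],[-14,1,30,0,0,0,1],[0,0,40,0,0,0,1],[0,0,40,0,0,0,1],[0,0,0,0,0,0,1]]]' | grep posi;  python3 plan.py .449 -.140 .099 63.5
python3 - <<'E'
from h import *
a=[]
for n in("top","scene"):
    f=bot.grab_frame(n);u,v=proj(f,[.449,-.14,.08]).astype(int);a.append(cv2.resize(f["img"][max(v-40,0):max(v-40,0)+80,u-50:u+50],(400,320),interpolation=2))
cv2.imwrite("pics/app.png",np.hstack(a)[:,:,::-1])
E
```

```text
position: [0.4471, -0.1372, 0.1906]
t 3.5 p [ 0.4471 -0.1372  0.1906] yang 63.48 F [-0.4 -1.   0.7] M [-0.04 -0.02 -0.01] w 0.0855 ff 0.0
shift mm [-3.5 -1.5 91.5] turn [-0.002 -0.006 -0.   ] then shift if turned first [-2.9 -1.7 91.6]
```

View pics/app.png

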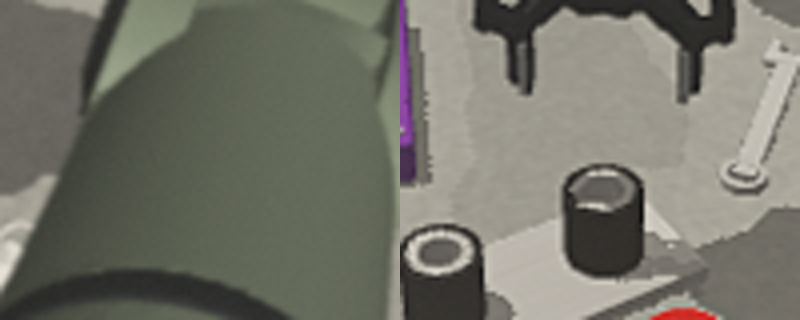

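The top view is covered by the arm. The scene view shows the open fingers centred above the keyed roller (its slot visible at crop (600,205)).

```bash
python3 -m jog '[[[-3,-1.5,25,0,-0.005,0,1],[0,0,30,0,0,0,1],[0,0,22,0,0,0,1],[0,0,14,0,0,0,1],[0,0,0,0,0,0,1]]]' | grep -E 'posi|force'; python3 plan.py .449 -.140 .099 63.5
for i in 1 2; do python3 -m jog '[[[0,0,0,0,0,0,0],[0,0,0,0,0,0,0],[0,0,0,0,0,0,0],[0,0,0,0,0,0,0],[0,0,0,0,0,0,0]]]' 40 | grep -E 'width|force'; done; python3 plan.py .449 -.140 .099 63.5
```

```text
position: [0.4519, -0.1404, 0.1037]
force: [0.1, -0.2, 0.4]
finger_force: 0.0
t 4.1 p [ 0.4519 -0.1404  0.1037] yang 63.49 F [ 0.1 -0.2  0.4] M [-0.03 -0.01  0.02] w 0.0852 ff 0.0
shift mm [ 2.8 -0.9  4.7] turn [ 0.     0.006 -0.   ] then shift if turned first [ 2.8 -0.9  4.7]
force: [-2.8, 1.2, 19.3]
grip_width: 0.0494
finger_force: 38.0
force: [-2.1, 0.9, 20.5]
grip_width: 0.0496
finger_force: 38.0
t 5.1 p [ 0.452  -0.1405  0.1044] yang 63.48 F [-2.1  0.9 20.5] M [ 0.2   0.59 -0.06] w 0.0496 ff 38.0
shift mm [ 2.9 -0.9  5.4] turn [ 0.001  0.007 -0.   ] then shift if turned first [ 2.9 -0.9  5.4]
```

```bash
python3 -m jog '[[[0,0,-10,0,0,0,0],[0,0,-25,0,0,0,0],[0,0,-35,0,0,0,0],[0,0,-35,0,0,0,0],[0,0,0,0,0,0,0]]]' | grep -E 'posi|force|width'; python3 plan.py .530 .142 .212 -2
python3 - <<'E'
from h import *
f=bot.grab_frame("scene");save(f,"held.png")
for q in("roller","idler"):
    print(q,[(np.round(d["xyz"],4).tolist(),round(d["conf"],2)) for d in bot.spot_point(q,f)])
E
```

```text
position: [0.4521, -0.1405, 0.2122]
force: [0.7, -0.4, -3.5]
grip_width: 0.0492
finger_force: 43.1
t 5.6 p [ 0.4521 -0.1405  0.2122] yang 63.47 F [ 0.7 -0.4 -3.5] M [ 0.05 -0.02  0.06] w 0.0492 ff 43.1
shift mm [5.650e+01 2.876e+02 2.000e-01] turn [0.008 0.008 1.143] then shift if turned first [2.851e+02 6.800e+01 2.000e-01]
roller [([0.5744, -0.1414, 0.0001], 0.8)]
idler [([0.4677, -0.2532, 0.0095], 0.66)]
```

```bash
python3 -m jog '[[[4,20,0,0.004,0.004,0,0],[8,41,0,0.004,0.004,0,0],[8,41,0,0,0,0,0],[8,41,0,0,0,0,0],[8,41,0,0,0,0,0]]]' >/dev/null;python3 -m jog '[[[8,41,0,0,0,0,0],[8,41,0,0,0,0,0],[4,21,0,0,0,0,0],[0,0,0,0,0,0.14,0],[0,0,0,0,0,0.14,0]]]' >/dev/null
python3 -m jog '[[[0,0,0,0,0,0.14,0],[0,0,0,0,0,0.14,0],[0,0,0,0,0,0.14,0],[0,0,0,0,0,0.14,0],[0,0,0,0,0,0.14,0]]]' >/dev/null
python3 -m jog '[[[0,0,0,0,0,0.14,0],[0,0,0,0,0,0.023,0],[0,0,0,0,0,0,0],[0,0,0,0,0,0,0]]]' | grep -E 'posi|force|width'; python3 plan.py .528 .143 .212 -2
python3 - <<'E'
from h import *
a=[]
for n in("scene","top"):
    f=bot.grab_frame(n);u,v=proj(f,[.528,.143,.12]).astype(int);a.append(cv2.resize(f["img"][max(v-40,0):max(v-40,0)+100,u-40:u+40],(400,500),interpolation=2))
    print(n,u,v)
    if n=="scene":
        for q in("roller","idler"):print([(np.round(d["xyz"],4),d["conf"]) for d in bot.spot_point(q,f)])
        for p in([.528,.143,.086],[.528,.143,.12],[.528,.143,.17]):print(proj(f,p).round(1))
cv2.imwrite("pics/over.png",np.hstack(a)[:,:,::-1])
E
```

```text
position: [0.5286, 0.1416, 0.2056]
force: [0.8, 0.1, -1.9]
grip_width: 0.0492
finger_force: 43.0
t 7.65 p [0.5286 0.1416 0.2056] yang -1.82 F [ 0.8  0.1 -1.9] M [0.02 0.04 0.03] w 0.0492 ff 43.0
shift mm [ 1.4 -0.7 -6.4] turn [-0.007  0.007  0.003] then shift if turned first [ 1.4 -0.7 -6.4]
scene 423 197
[(array([0.5273, 0.1443, 0.1117]), 0.88), (array([ 0.5772, -0.143 ,  0.0007]), 0.67)]
[(array([ 0.4651, -0.2521,  0.0092]), 0.96)]
[421.1 208.9]
[423.2 197.8]
[426.5 180.7]
top 218 161
```

View pics/over.png

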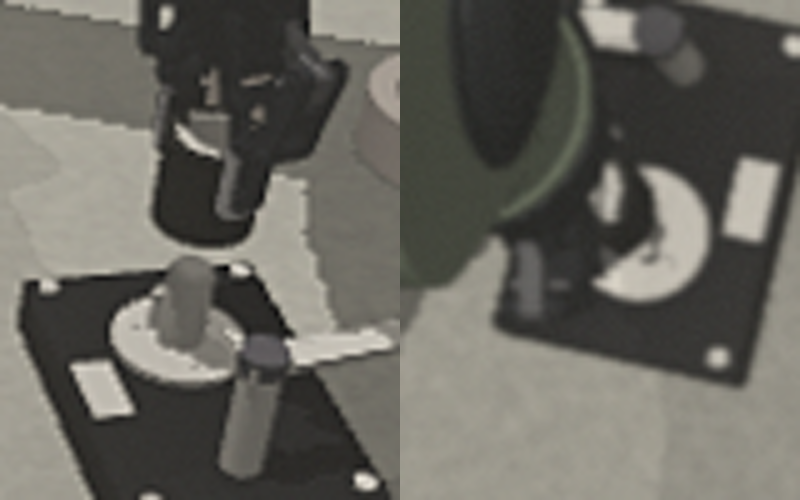

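The scene crop shows the held roller centred above the shaft, its rim centre at crop (205,235) and the shaft top at (188,268), as expected from the projection. The underside is at about z = 0.113, so it should be home at TCP z ≈ 0.132 and on top of the key at ≈ 0.154. I'll lower it in steps and check the force.

```bash
python3 -m jog '[[[-0.7,-0.7,0,-0.007,0.007,0.003,0],[0,0,10,0,0,0,0],[0,0,12,0,0,0,0],[0,0,0,0,0,0,0]]]' | grep -E 'posi|force'
for i in 1 2; do python3 -m jog '[[[0,0,3,0,0,0,0],[0,0,3,0,0,0,0],[0,0,0,0,0,0,0]]]' | grep -E 'posi|force:'; done; python3 plan.py .528 .141 .1544 -2
```

```text
position: [0.5273, 0.1409, 0.1822]
force: [0.2, 0.8, -2.1]
finger_force: 42.9
position: [0.5281, 0.141, 0.1778]
force: [-0.8, 0.1, -2.2]
finger_force: 42.9
position: [0.5281, 0.141, 0.1717]
force: [0.3, -0.0, -2.3]
finger_force: 43.0
t 8.85 p [0.5281 0.141  0.1717] yang -2.18 F [ 0.3 -0.  -2.3] M [-0.   -0.05  0.02] w 0.049 ff 43.0
shift mm [-0.1 -0.1 17.3] turn [ 0.001 -0.001 -0.003] then shift if turned first [-0.  -0.1 17.3]
```

No contact so far and the shaft is in the bore. Continuing down to the key.

```bash
for i in 1 2; do python3 -m jog '[[[0,0,3,0,0,0,0],[0,0,3,0,0,0,0],[0,0,0,0,0,0,0]]]' | grep -E 'posi|force:'; done
for i in 1 2 ; do python3 -m jog '[[[0,0,2,0,0,0,0],[0,0,0,0,0,0,0]]]' | grep -E 'posi|force:'; done;python3 plan.py .528 .141 .1544 -2
```

```text
position: [0.5281, 0.141, 0.1657]
force: [1.4, 0.1, -1.9]
finger_force: 43.0
position: [0.5281, 0.141, 0.1597]
force: [0.5, -0.1, -3.6]
finger_force: 43.0
position: [0.5281, 0.141, 0.1579]
force: [0.5, -0.1, -2.4]
finger_force: 43.0
position: [0.5281, 0.1411, 0.1559]
force: [0.7, -0.0, -2.8]
finger_force: 43.0
t 9.85 p [0.5281 0.1411 0.1559] yang -2.18 F [ 0.7 -0.  -2.8] M [-0.02 -0.08 -0.03] w 0.0491 ff 43.0
shift mm [-0.1 -0.1  1.5] turn [ 0.001 -0.001 -0.003] then shift if turned first [-0.1 -0.1  1.5]
```

```bash
for i in 1 2 3 4; do python3 -m jog '[[[0,0,1,0,0,0,0],[0,0,0,0,0,0,0]]]' | grep -E 'posi|force:'; done;python3 plan.py .528 .141 .1544 -2
```

```text
position: [0.5281, 0.1411, 0.1549]
force: [-0.4, -0.8, -2.6]
finger_force: 43.0
position: [0.5281, 0.1411, 0.1539]
force: [-0.8, -0.2, -2.8]
finger_force: 43.0
position: [0.5281, 0.1411, 0.153]
force: [-0.2, -0.6, -2.7]
finger_force: 43.0
position: [0.5281, 0.1411, 0.1519]
force: [0.1, -0.3, -3.2]
finger_force: 43.0
t 10.65 p [0.5281 0.1411 0.1519] yang -2.18 F [ 0.1 -0.3 -3.2] M [-0.07 -0.06 -0.05] w 0.0496 ff 43.0
shift mm [-0.1 -0.1 -2.5] turn [ 0.001 -0.001 -0.003] then shift if turned first [-0.1 -0.1 -2.5]
```

```bash
for i in 1 2 3 4 5; do python3 -m jog '[[[0,0,1.5,0,0,0,0],[0,0,0,0,0,0,0]]]' | grep -E 'posi|force:'; done;python3 plan.py .528 .141 .1324 -2
```

```text
position: [0.5281, 0.1411, 0.1504]
force: [-0.5, 0.7, -3.1]
finger_force: 43.0
position: [0.5281, 0.141, 0.1489]
force: [0.4, 0.1, -2.6]
finger_force: 43.0
position: [0.5281, 0.141, 0.1474]
force: [-0.4, -0.6, -2.3]
finger_force: 43.0
position: [0.5281, 0.141, 0.1459]
force: [0.4, 0.2, -2.3]
finger_force: 43.0
position: [0.5281, 0.141, 0.1444]
force: [0.3, 0.3, -2.3]
finger_force: 43.0
t 11.65 p [0.5281 0.141  0.1444] yang -2.18 F [ 0.3  0.3 -2.3] M [-0.   -0.05  0.03] w 0.0487 ff 43.0
shift mm [-0.1 -0.1 12. ] turn [ 0.001 -0.001 -0.003] then shift if turned first [-0.1 -0.1 12. ]
```

The roller has gone 10 mm below the key top with no contact force, so the keyway is on the key. Next is the rest of the way down to the flange.

```bash
for i in 1 2 3 4 5; do python3 -m jog '[[[0,0,2,0,0,0,0],[0,0,0,0,0,0,0]]]' | grep -E 'posi|force:'|grep -v fing; done;for i in 1 2 3; do python3 -m jog '[[[0,0,1,0,0,0,0],[0,0,0,0,0,0,0]]]' | grep -E 'posi|force:'|grep -v fing; done;python3 plan.py .528 .141 .1324 -2
```

```text
position: [0.5281, 0.1411, 0.1423]
force: [-0.8, -1.3, -2.5]
position: [0.5281, 0.1411, 0.1403]
force: [0.1, 0.6, -2.8]
position: [0.5281, 0.141, 0.1383]
force: [0.0, 0.5, -2.3]
position: [0.5281, 0.141, 0.1363]
force: [1.3, -0.1, -3.1]
position: [0.5281, 0.1411, 0.1343]
force: [0.0, -0.0, -2.1]
position: [0.5281, 0.1411, 0.1334]
force: [1.1, -0.8, -2.2]
position: [0.5282, 0.1411, 0.1326]
force: [0.1, 0.6, 0.1]
position: [0.5283, 0.1411, 0.1322]
force: [-4.6, 0.1, 16.4]
t 13.25 p [0.5283 0.1411 0.1322] yang -2.19 F [-4.6  0.1 16.4] M [0.01 1.07 0.01] w 0.0492 ff 45.0
shift mm [-0.1 -0.3 -0.2] turn [ 0.001 -0.002 -0.003] then shift if turned first [-0.1 -0.3 -0.2]
```

Contact is at TCP z 0.132, exactly the home height. I'll ease off, release and rise.

```bash
python3 -m jog '[[[0,0,-0.8,0,0,0,0],[0,0,0,0,0,0,0.3],[0,0,0,0,0,0,0.5],[0,0,0,0,0,0,0.8],[0,0,0,0,0,0,0.8]]]' | grep -E 'posi|force|wid'; python3 -m jog '[[[0,0,0,0,0,0,0.8],[0,0,-10,0,0,0,0.8],[0,0,-30,0,0,0,0.8],[0,0,-40,0,0,0,0.8],[0,0,-40,0,0,0,0.8]]]' | grep -E 'posi|force|wid'
python3 plan.py .61 .30 .25 -2
python3 - <<'E'
from h import *
a=[]
for n in("scene","top"):
    f=bot.grab_frame(n);u,v=proj(f,[.548,.163,.09]).astype(int);a.append(cv2.resize(f["img"][v-50:v+50,u-40:u+40],(400,500),interpolation=2))
    for q in("roller","keeper_knob"):print(n,q,[(np.round(d["xyz"],4),round(d["conf"],2)) for d in bot.spot_point(q,f)])
cv2.imwrite("pics/home.png",np.hstack(a)[:,:,::-1])
E
```

```text
position: [0.5282, 0.141, 0.1323]
force: [-0.4, -0.5, -0.2]
grip_width: 0.0682
finger_force: 0.0
position: [0.5278, 0.1406, 0.2542]
force: [0.7, -0.0, -0.1]
grip_width: 0.0685
finger_force: 0.0
t 14.25 p [0.5278 0.1406 0.2542] yang -2.22 F [ 0.7 -0.  -0.1] M [ 0.03 -0.04  0.07] w 0.0685 ff 0.0
shift mm [162.5  76.    4.3] turn [ 0.001 -0.    -0.004] then shift if turned first [162.2  76.6   4.2]
scene roller [(array([0.5251, 0.1463, 0.0392]), 0.89), (array([ 0.5758, -0.1395, -0.0007]), 0.83)]
scene keeper_knob [(array([0.6326, 0.2343, 0.1247]), 0.93), (array([ 0.1656, -0.2541,  0.1237]), 0.7)]
top roller [(array([ 0.5774, -0.142 , -0.0013]), 0.73), (array([0.5293, 0.1434, 0.041 ]), 0.61)]
top keeper_knob [(array([ 0.169 , -0.2549,  0.1179]), 0.85)]
```

View pics/home.png

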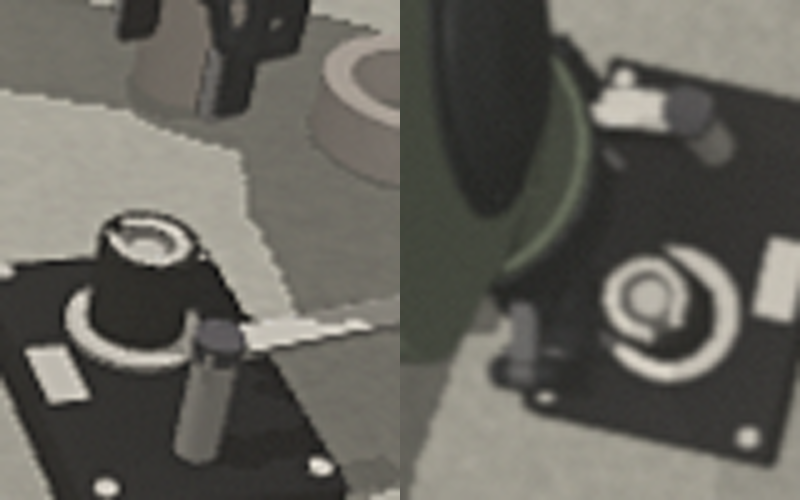

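The roller is fully home: network origin z ≈ 0.040, and the shaft shows inside the bore, at crop (148,238) in scene and (650,297) in top. The keeper bar is still off to the side. Next I'll go over the knob with the fingers across its path.

```bash
python3 -m jog '[[[30,33,0,0,0,0.04,0.5],[33,33,0,0,0,0.04,0.5],[33,33,0,0,0,0,0.5],[0,0,0,0,0,0,0.5]]]' | grep -E 'posi|wid'; python3 plan.py .6292 .2349 .176 -7
python3 - <<'E'
from h import *
for n in("scene","top"):
    f=bot.grab_frame(n)
    print(n,[(np.round(d["xyz"],4),round(d["conf"],2)) for d in bot.spot_point("keeper_knob",f)])
E
```

```text
position: [0.6365, 0.2327, 0.25]
grip_width: 0.0427
t 14.95 p [0.6365 0.2327 0.25  ] yang -6.54 F [-2.4 -0.7 -0.3] M [-0.04  0.1  -0.01] w 0.0427 ff 0.0
shift mm [ 1.3 -7.5 74. ] turn [ 0.    -0.     0.008] then shift if turned first [ 1.3 -7.5 74. ]
scene [(array([0.6313, 0.2347, 0.1251]), 0.96), (array([ 0.1636, -0.2521,  0.1258]), 0.47)]
top [(array([0.6297, 0.2383, 0.1281]), 0.89), (array([ 0.1684, -0.2548,  0.1229]), 0.82), (array([ 5.290e-01,  1.439e-01, -5.000e-04]), 0.32)]
```

```bash
python3 -m jog '[[[2,-6.5,20,0,0,0.008,0.5],[0,0,20,0,0,0,0.5],[0,0,18,0,0,0,0.5],[0,0,10,0,0,0,0.5],[0,0,6,0,0,0,0.5]]]' | grep -E 'posi|wid|force'; python3 -m jog '[[[0,0,0,0,0,0,0.35],[0,0,0,0,0,0,0.35],[0,0,0,0,0,0,0.35]]]' 20 | grep -E 'posi|wid|force'; python3 plan.py .630 .2355 .176 -7
```

```text
position: [0.6277, 0.2312, 0.1781]
force: [-0.8, -0.5, -0.1]
grip_width: 0.0427
finger_force: 0.0
position: [0.6284, 0.2317, 0.1793]
force: [-0.6, 0.2, -0.4]
grip_width: 0.0296
finger_force: 0.0
t 15.95 p [0.6284 0.2317 0.1793] yang -7.23 F [-0.6  0.2 -0.4] M [-0.06  0.    0.  ] w 0.0296 ff 0.0
shift mm [4.  1.1 3.3] turn [ 0.002 -0.002 -0.004] then shift if turned first [4.  1.1 3.3]
```

```bash
python3 -m jog '[[[3,0,3,0,0,0,0.35],[-0.3,-8,0,0,0,-0.07,0.35],[-0.3,-8,0,0,0,-0.07,0.35],[-0.3,-8,0,0,0,-0.07,0.35],[-0.3,-8,0,0,0,-0.07,0.35]]]' | grep -E 'posi|force'; python3 -m jog '[[[-0.3,-8,0,0,0,-0.07,0.35],[-0.3,-8,0,0,0,-0.07,0.35],[-0.3,-8,0,0,0,-0.07,0.35],[-0.3,-8,0,0,0,-0.07,0.35],[-0.3,-8,0,0,0,-0.07,0.35]]]' | grep -E 'posi|force'; python3 plan.py .556 .219 .176 30
python3 - <<'E'
from h import *
H=np.array([.6152,.1208]);d=np.array(bot.observe()["position"])[:2]-H;print(np.hypot(*d),np.degrees(np.arctan2(d[1],d[0])))
f=bot.grab_frame("scene")
print([(np.round(d["xyz"],4),round(d["conf"],2)) for d in bot.spot_point("keeper_knob",f)])
E
```

```text
position: [0.5964, 0.2345, 0.1756]
force: [1.0, -0.4, 1.1]
finger_force: 0.4
position: [0.5588, 0.2214, 0.1756]
force: [0.9, -0.8, 0.9]
finger_force: 0.4
t 16.95 p [0.5588 0.2214 0.1756] yang 29.05 F [ 0.9 -0.8  0.9] M [-0.03 -0.19  0.01] w 0.0299 ff 0.4
shift mm [-0.8 -3.7 -0.4] turn [ 0.002 -0.    -0.017] then shift if turned first [-0.7 -3.7 -0.4]
0.11534932493929514 119.24451431937733
[(array([ 0.1638, -0.2518,  0.1244]), 0.78), (array([0.5658, 0.2219, 0.1253]), 0.59)]
```

```bash
for i in 1 2; do python3 -m jog '[[[-0.3,-8,0,0,0,-0.07,0.35],[-0.3,-8,0,0,0,-0.07,0.35],[-0.3,-8,0,0,0,-0.07,0.35],[-0.3,-8,0,0,0,-0.07,0.35],[-0.3,-8,0,0,0,-0.07,0.35]]]' | grep -E 'posi|force'; done
python3 - <<'E'
from h import *
H=np.array([.6152,.1208]);d=np.array(bot.observe()["position"])[:2]-H;print(np.hypot(*d),np.degrees(np.arctan2(d[1],d[0])))
E
for i in 1 2 3 4; do python3 -m jog '[[[0,-2,0,0,0,-0.017,0.35],[0,0,0,0,0,0,0.35]]]' | grep -E 'posi|force'; done; python3 plan.py .5038 .149 .176 75
```

```text
position: [0.5283, 0.1964, 0.1755]
force: [0.5, 0.1, 0.1]
finger_force: 0.4
position: [0.5079, 0.1621, 0.1754]
force: [1.1, 0.4, 0.7]
finger_force: 0.4
0.1150091301741251 158.938542904999
position: [0.5072, 0.1601, 0.1754]
force: [-0.4, -0.1, -0.4]
finger_force: 0.0
position: [0.5063, 0.1584, 0.1753]
force: [-0.4, 0.3, -0.8]
finger_force: 0.0
position: [0.5054, 0.1562, 0.1753]
force: [0.0, -0.8, 0.0]
finger_force: 0.0
position: [0.5048, 0.1542, 0.1753]
force: [0.1, -0.7, -0.4]
finger_force: 0.0
t 18.85 p [0.5048 0.1542 0.1753] yang 72.91 F [ 0.1 -0.7 -0.4] M [ 0.01 -0.04  0.01] w 0.03 ff 0.0
shift mm [-0.6 -5.2 -0.7] turn [ 0.001  0.001 -0.036] then shift if turned first [-0.4 -5.2 -0.7]
```

```bash
for i in 1 2 3 4 5; do python3 -m jog '[[[0,-2,0,0,0,-0.01,0.35],[0,0,0,0,0,0,0.35]]]' | grep -E 'posi|force'; done
python3 - <<'E'
from h import *
for n in("scene","top"):
    f=bot.grab_frame(n)
    print([(np.round(d["xyz"],4),round(d["conf"],2)) for d in bot.spot_point("keeper_knob",f)])
E
```

```text
position: [0.5042, 0.1522, 0.1753]
force: [-1.2, 0.4, 0.6]
finger_force: 0.0
position: [0.5036, 0.1503, 0.1753]
force: [0.4, -0.4, -0.2]
finger_force: 0.0
position: [0.5031, 0.1484, 0.1753]
force: [-0.4, 0.5, -0.2]
finger_force: 0.0
position: [0.5026, 0.1464, 0.1753]
force: [0.1, -0.4, -0.2]
finger_force: 0.0
position: [0.5021, 0.1445, 0.1753]
force: [-0.3, -0.2, -0.0]
finger_force: 0.0
[(array([0.5062, 0.1479, 0.1232]), 0.88), (array([ 0.1637, -0.2522,  0.1217]), 0.59)]
[(array([ 0.1667, -0.2522,  0.1211]), 0.79), (array([0.5071, 0.1498, 0.1278]), 0.69)]
```

```bash
for i in 1 2 3 4 ; do python3 -m jog '[[[0,-1,0,0,0,0,0.35],[0,0,0,0,0,0,0.35]]]' | grep -E 'posi|force'; done
```

```text
position: [0.5019, 0.1439, 0.1753]
force: [-0.7, 0.6, -0.1]
finger_force: 0.4
position: [0.5018, 0.1437, 0.1754]
force: [1.7, 4.9, -1.2]
finger_force: 3.0
position: [0.5017, 0.1433, 0.1754]
force: [2.1, 11.2, -3.6]
finger_force: 5.3
position: [0.5016, 0.1431, 0.1755]
force: [2.6, 13.8, -5.1]
finger_force: 7.7
```

The bar is firm against its stop: 14 N with no further motion, at the angle expected for closed. I'll back off, rise clear and check.

```bash
python3 -m jog '[[[0,7,0,0,0,0,0.35],[0,0,0,0,0,0,0.5],[0,0,0,0,0,0,0.5],[0,0,-15,0,0,0,0.5],[0,0,-35,0,0,0,0.5]]]' | grep -E 'posi|force'; python3 -m jog '[[[0,0,-40,0,0,0,0.5],[45,0,-20,0,0,0,0.5],[45,0,0,0,0,0,0.5],[45,0,0,0,0,0,0.5],[0,0,0,0,0,0,0.5]]]' | grep -E 'posi|force'
python3 - <<'E'
from h import *
a=[]
for n in("scene","top"):
    f=bot.grab_frame(n);u,v=proj(f,[.548,.143,.09]).astype(int);a.append(cv2.resize(f["img"][v-50:v+50,u-40:u+40],(400,500),interpolation=2))
    for q in("roller","idler","keeper_knob"):print(n,q,[(np.round(d["xyz"],4),round(d["conf"],2)) for d in bot.spot_point(q,f)])
cv2.imwrite("pics/end.png",np.hstack(a)[:,:,::-1])
E
```

```text
position: [0.5017, 0.1468, 0.224]
force: [-0.3, 0.5, 0.6]
finger_force: 0.0
position: [0.3678, 0.1812, 0.2853]
force: [0.3, -0.1, -0.5]
finger_force: 0.0
scene roller [(array([0.5282, 0.1453, 0.0398]), 0.76), (array([ 0.578 , -0.1411,  0.0019]), 0.67), (array([ 0.4678, -0.2538,  0.0105]), 0.32)]
scene idler [(array([ 0.4671, -0.2523,  0.0085]), 0.57)]
scene keeper_knob [(array([0.5063, 0.1479, 0.1276]), 0.81), (array([ 0.1651, -0.2516,  0.1258]), 0.62)]
top roller [(array([ 0.5747, -0.1387,  0.0023]), 0.71), (array([0.5325, 0.1433, 0.0392]), 0.64)]
top idler [(array([ 0.4653, -0.2478,  0.0123]), 0.69)]
top keeper_knob [(array([ 0.1654, -0.2518,  0.1196]), 0.68)]
```

View pics/end.png

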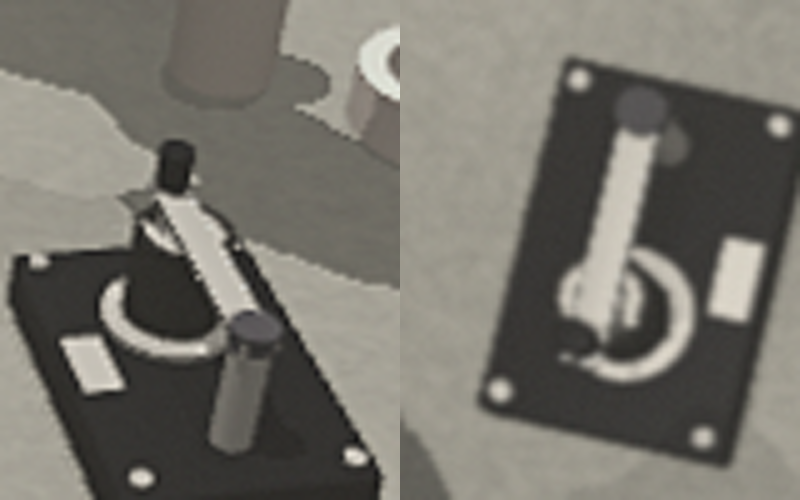

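The bar lies along the drive's -x over the seated roller. The knob is at scene crop (176,165) and top crop (580,340), the roller and idler are in place, and the robot is clear.

```bash
python3 -c "
from workcell import bot
print(bot.job_done())"
```

```text
the job is handed in; nothing more can be done
None
```

The keyed roller is fully home on the black drive's shaft (the keyway went onto the key first try, so no searching turn was needed), the keeper was then closed to its stop, the plain roller is still on its peg, and the job is handed in.

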